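# Let the counting stones out with the flap lever

### The arm

A 6-joint arm with a two-finger parallel gripper is mounted at the origin on the work surface. World frame = base frame: x ahead of the robot, y to its left, z up, the work surface at z = 0. Lengths are in m, angles in rad, forces in N, time in s.
With the tool pointing down it reaches from about 0.35 to 0.975 m from the base axis. Payload 4.9 kg.
Tool frame: the origin (TCP) lies midway between the tips of the shut fingers; the grasp point (between the pads) lies 19 mm behind it; z points along the fingers, y is the line along which they close (so a half turn about z gives the same grasp; the last joint's range is limited). The gripper opens to 85 mm and grips with 20 to 120 N. Pads are 22 mm wide; open, the fingers measure 114 mm over their backs; the gripper's body (76 mm by 85 mm) begins 54 mm behind the grasp point. The pads swing forward as they close: fully open they stand 13 mm farther back than shut.
Start: joints at [1.065, 0.053, 1.613, -0, 1.476, -0.119], TCP at [0.236, 0.579, 0.231] pointing down, gripper open.
Joint ranges: [-3.01, 3.01], [-1.01, 2.22], [0.06, 2.58], [-1.02, 4.17], [0.09, 2.62], [-3.14, 3.14]. Speed limits (rad/s): [2.57, 2.57, 3.14, 3.14, 3.14, 3.14].

### API

Orientations are given as a rotation vector (axis times angle).
In Python, from station import telemetry, optics, ctrl gives the robot as it stands.
- The arm moves only by the shell command python3 -m pendant 'ROWS' [FORCE]. ROWS is JSON, one flat list of numbers, 7 for each row, row after row: the turn, a rotation vector about the tool's x, y, z as a fraction of full scale, then the shift along the tool's x, y, z as a fraction of full scale, then the opening, from 0 (shut) to 1 (fully open). In form: [ax, ay, az, tx, ty, tz, fingers, ax, ay, az, tx, ty, tz, fingers, ...]. A call has 1 to 12 rows; each row is the pose to reach, as a shift and turn from the pose commanded when the call began, along the tool's axes at that moment; what a row does not reach only later rows make up. Full scale, the value 1, is 300 mm for a shift and 30 degrees for a turn. A row lasts 1/8 s, in which the tool goes at most 62.5 mm and 10.7 degrees, less where a joint would pass 70% of its speed; a pose out of reach is approached as far as the arm can. A call with a number of a shift or a turn outside -1 to 1 is refused whole. A call with a gripper value outside its range is refused whole. The fingers move at their own pace and stop on an object; FORCE is the grip in N (left out, the last holds). Time passes only in rows, so rows that repeat a pose let the fingers close. It gives the time, the measured TCP pose, the force, the opening and the grip force at its end, in the units of the state.
- telemetry.get_obs(): the state, without advancing time (a new reading comes with each control period).
- optics.get_image(name): name is "side" or "top"; returns a dict with "image" (480x640x3 uint8, red, green, blue), "depth" (480x640 float32, m along the optical axis (not along the pixel's ray), 0 where there is no reading), "fx", "fy", "cx", "cy" (pixels), "dist_coeffs" ([k1, k2, p1, p2, k3] as OpenCV has them; the pictures are not rectified), "rvec" (rotation vector, rad) and "tvec" (3), from world to camera coordinates, as OpenCV has them. Camera axes: x right, y down, z forward; pixel columns grow to the right and rows downward; lengths in m; the calibration is good to about 2 mm. A picture is of the moment at which its call begins.
- ctrl.finish_job(): hands the job in; it is judged then, once.
The state is a dict: "t": time; "q": joint angles; "dq": joint speeds; "effort": joint torques, N m; "tool_pos": TCP position; "tool_rot": TCP orientation; "contact_force": force on the tool from outside, world axes, zero at the start; "wrist_torque": the same for the moment, N m; "opening": finger opening in m; "grip_force": force on a finger pad.
Only numpy, scipy, OpenCV 4.12 (cv2) and the standard library are available. Lean on these libraries where they do the work, as an engineer would, in place of code of your own. Each camera call takes 0.05 s, during which the arm holds its last target. There are 200 camera calls.

### The job

Push the catch tray fully home against the stone hopper, then press down the pad on the long end of the lever with the fingertips so that the heavy soapstone flap lifts and all five grey counting stones roll out into the tray. Once they are out, let the lever up slowly so that the flap comes down shut without dropping. Do not touch the flap or the stones, and leave everything else standing where it is.

Things in the scene. Friction and masses are not known exactly. Their poses are not given: they have to be found in the camera images.
- hopper: wooden stone hopper, fixed, placed and turned anew each time. Outer body x -80..80, y -95..50 mm, 115 mm high (133 with the flap); origin at shelf height. Its mouth faces its own +y; a chute lip juts out to y = 75. Its +x side is clear plastic. The lever stands along its -x side between two brass posts (133 mm high) at x = -110, y = 80
- flap: heavy buff soapstone flap (1.3 to 2.0 kg) lying on top of the hopper, 172 x 150 x 18 mm, with an apron that closes the mouth. Origin on its hinge at the hopper's top back edge (hopper y = -90, z = 115); level when shut, its +y end rises to about 0.31 rad when the lever is fully down. It has no latch: let go, it falls shut and pushes the lever up again
- lever: wooden lever along the hopper's y, 20 mm wide. Origin on its pivot (hopper x = -110, y = 80, z = 121), long arm to +y, sloping up 0.2 rad at rest; the nose of the short arm, 70 mm behind the pivot, lies under a brass ear of the flap. It turns 0.45 rad from rest down to its stop
- lever_pad (a point): centre of the top of the round brass press pad (36 mm across) at the lever's long end, 180 mm from the pivot along the lever and 10 mm above its axis. About 167 mm above the shelf at rest, 86 mm when fully down; it moves on an arc about the pivot. It takes about 2 to 7 N to press, all through the stroke
- tray (a joint): how far the catch tray stands out from the hopper, in m: 0 = home, its low edge against the hopper under the chute lip; at most 0.065. It slides only along the hopper's y axis, home being towards -y; it takes 1.5 to 3 N to push and stays where it is left
- tray_floor (a point): centre of the catch tray's inner floor, 6 mm above the shelf; x and y axes as the hopper's. Rosewood tray with cork floor, outside 164 mm (x) by 120 mm (y), walls 5 to 6 mm thick and 36 mm high, the one next to the hopper 21 mm. The centre lies at hopper y = 110 mm when home
- tray_push (a point): middle of the outer face of the tray's far wall (it looks to the hopper's +y), 19 mm above the shelf: push here towards the hopper's -y. The shelf is clear for 70 mm beyond it; the lever passes 100 mm to its -x side, over 120 mm high there
- stone0_center (a point): centre of a smooth round grey counting stone, 24 mm across, 20 g; at first lies on the ramp inside the hopper behind the flap's apron and rolls out by itself once the flap is up by more than about 0.15 rad
- stone1_center (a point): centre of a smooth round grey counting stone, 24 mm across, 20 g; at first lies on the ramp inside the hopper behind the flap's apron and rolls out by itself once the flap is up by more than about 0.15 rad
- stone2_center (a point): centre of a smooth round grey counting stone, 24 mm across, 20 g; at first lies on the ramp inside the hopper behind the flap's apron and rolls out by itself once the flap is up by more than about 0.15 rad
- stone3_center (a point): centre of a smooth round grey counting stone, 24 mm across, 20 g; at first lies on the ramp inside the hopper behind the flap's apron and rolls out by itself once the flap is up by more than about 0.15 rad
- stone4_center (a point): centre of a smooth round grey counting stone, 24 mm across, 20 g; at first lies on the ramp inside the hopper behind the flap's apron and rolls out by itself once the flap is up by more than about 0.15 rad
- canister: aluminium screw-top canister, 72 mm across, 110 mm tall, its dark lid (76 mm) loosened; origin at its underside; a bystander
- cup: rosewood counter cup, open at the top, 68 mm across, 75 mm tall; origin at its underside; a bystander
- disc: polished ebony disc, 70 mm across, 14 mm thick, lying flat; origin at its underside; a bystander
- compass: steel drawing compass lying flat, about 180 mm long (along its x), legs spread 50 mm, 12 mm thick; origin at its underside; a bystander
- plaque: white bone inlay plaque lying flat, 60 x 90 x 6 mm; origin at its underside; a bystander
- brush: small bench brush lying flat along its x; origin at its underside; a bystander

How it is judged:
By the outcome, as a careful person would: the job done as asked, in the order asked, and still so for the second after the job is handed in, with the robot touching nothing.
It also fails if it takes over 51 s, if anything falls off the work surface, if the arm or the gripper's body presses on something with over 40 N, if the wrist force passes 120 N, or if a joint passes its speed limit or range.

## Working session

There is one attempt and no reset: what is moved stays moved. The work goes in short steps, Python scripts to look and compute and a shell command to move; the robot and the scene stay as the last step left them, time stands still between calls to the robot, and variables do not carry over. Pictures are saved under pics/ and viewed, at most 10 in all, crops included, and the job is handed in when it is done.

```bash
mkdir -p pics
cat > h.py <<'E'
import numpy as np, cv2, pickle
from station import telemetry, optics, ctrl
def snap(n,tag):
    d=optics.get_image(n); pickle.dump(d,open(f'pics/{tag}.pkl','wb'))
    cv2.imwrite(f'pics/{tag}.png',cv2.cvtColor(d['image'],cv2.COLOR_RGB2BGR)); return d
def load(tag): return pickle.load(open(f'pics/{tag}.pkl','rb'))
def cloud(d):
    K=np.array([[d['fx'],0,d['cx']],[0,d['fy'],d['cy']],[0,0,1]])
    v,u=np.mgrid[0:480,0:640]
    p=cv2.undistortPoints(np.stack([u,v],-1).reshape(-1,1,2).astype(float),K,np.array(d['dist_coeffs'],float)).reshape(480,640,2)
    z=d['depth'][...,None]; c=np.concatenate([p*z,z],-1)
    R=cv2.Rodrigues(np.array(d['rvec'],float))[0]
    w=(c-np.array(d['tvec']).reshape(3))@R; w[d['depth']==0]=np.nan; return w
def proj(d,P):
    K=np.array([[d['fx'],0,d['cx']],[0,d['fy'],d['cy']],[0,0,1]])
    return cv2.projectPoints(np.array(P,float).reshape(-1,1,3),np.array(d['rvec'],float),np.array(d['tvec'],float),K,np.array(d['dist_coeffs'],float))[0].reshape(-1,2)
E
python3 - <<'E'
from h import *
snap('top','t0');snap('side','s0')
o=telemetry.get_obs();print({k:np.round(v,3) for k,v in o.items()})
E
```

```text
{'t': np.float64(0.1), 'q': array([ 1.065,  0.053,  1.614, -0.   ,  1.476, -0.119]), 'dq': array([ 0.001,  0.   , -0.004, -0.001,  0.001,  0.   ]), 'effort': array([-0.0000e+00, -3.9491e+01, -3.7136e+01, -0.0000e+00,  4.0000e-03,
       -0.0000e+00]), 'tool_pos': array([0.235, 0.578, 0.23 ]), 'tool_rot': array([-6.040e-01, -3.082e+00,  3.000e-03]), 'contact_force': array([0.358, 0.709, 0.717]), 'wrist_torque': array([-0.067, -0.029, -0.015]), 'grip_force': np.float64(0.0), 'opening': np.float64(0.085)}
```

View pics/t0.png

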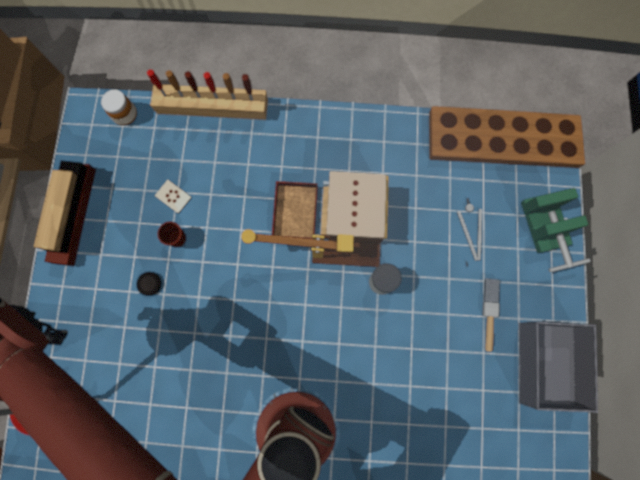

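View pics/s0.png

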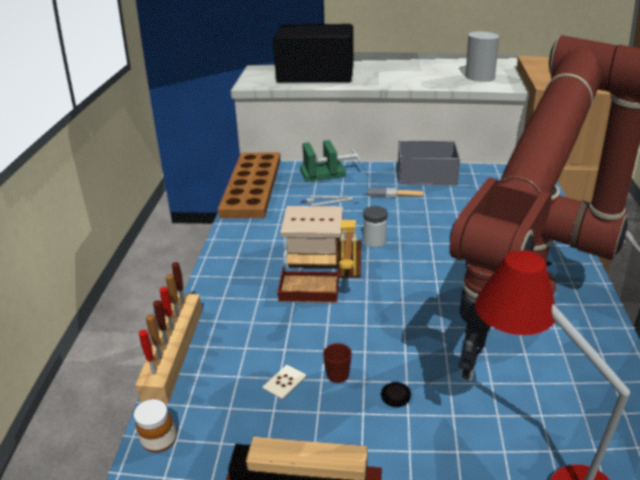

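Top view: hopper flap at about (357,205), tray at (296,210), lever pad at (249,237), canister at (385,278), cup at (171,234). The hopper mouth faces image left.

```bash
python3 - <<'E'
from h import *
d=load('t0');w=cloud(d)
np.set_printoptions(precision=4,suppress=True)
for u,v in [(357,190),(249,237),(296,210),(296,184),(385,278),(171,234),(250,180),(280,240)]: print((u,v),w[v,u])
sub=np.zeros((480,640),bool);sub[160:250,230:400]=1
z=w[...,2]
m=sub&(abs(z-.133)<.008); im=d['image'].astype(int); m&=(im.min(-1)>120)
P=w[m][:,:2].astype(np.float32);r=cv2.minAreaRect(P);print('flap',m.sum(),r,cv2.boxPoints(r))
m=sub&(im[...,0]>130)&(im[...,2]<90)&(im[...,0]-im[...,2]>90);m[:, 262:]=0
P=w[m];print('pad',m.sum(),np.median(P,0),np.nanmean(P,0),P[:,2].min(),P[:,2].max())
# tray: above shelf, left of hopper
m=sub&(z>.028)&(z<.042);m[:,322:]=0;m[230:]=0
P=w[m][:,:2].astype(np.float32);r=cv2.minAreaRect(P);print('trayrim',m.sum(),r,cv2.boxPoints(r))
# side-view cloud
d=load('s0');w2=cloud(d);z=w2[...,2];x,y=w2[...,0],w2[...,1]
s=np.zeros((480,640),bool);s[195:310,265:365]=1
for lo,hi,n in [(.125,.14,'flap'),(.028,.042,'tray'),(.155,.18,'pad')]:
    m=s&(z>lo)&(z<hi);P=w2[m];print(n,m.sum(),np.nanmin(P,0),np.nanmax(P,0),np.nanmean(P,0))
E
cd pics; python3 -c "
import cv2
a=cv2.imread('t0.png')[160:300,220:410];b=cv2.imread('s0.png')[195:310,265:400]
a=cv2.resize(a,None,fx=4,fy=4,interpolation=2);cv2.imwrite('c0.png',a)"
```

```text
(357, 190) [ 0.6395 -0.118   0.136 ]
(249, 237) [0.4891 0.1474 0.1663]
(296, 210) [0.6091 0.0461 0.0044]
(296, 184) [0.6806 0.0507 0.0261]
(385, 278) [ 0.4164 -0.204   0.1095]
(171, 234) [0.5136 0.3999 0.0062]
(250, 180) [0.6921 0.1888 0.0008]
(280, 240) [0.4905 0.0711 0.1468]
flap 3441 ((0.59740149974823, -0.10769043117761612), (0.18793682754039764, 0.17182090878486633), 0.0948866680264473) [[ 0.5033 -0.0219]
 [ 0.5036 -0.1938]
 [ 0.6915 -0.1934]
 [ 0.6912 -0.0216]]
pad 113 [0.4919 0.1495 0.1671] [0.4915 0.1495 0.1671] 0.15956267311338002 0.17404702718006101
trayrim 218 ((0.6169937252998352, 0.04369792342185974), (0.14224538207054138, 0.13770699501037598), 4.088164806365967) [[ 0.5411  0.1073]
 [ 0.551  -0.0301]
 [ 0.6928 -0.0199]
 [ 0.683   0.1174]]
flap 1922 [ 0.4701 -0.2003  0.1251] [0.6877 0.0479 0.14  ] [ 0.5864 -0.1014  0.1345]
tray 611 [ 0.4503 -0.4375  0.028 ] [0.8005 0.1154 0.042 ] [0.6039 0.0156 0.0363]
pad 128 [0.4726 0.0951 0.1551] [0.5059 0.1706 0.1762] [0.4889 0.1491 0.1664]
```

View pics/c0.png

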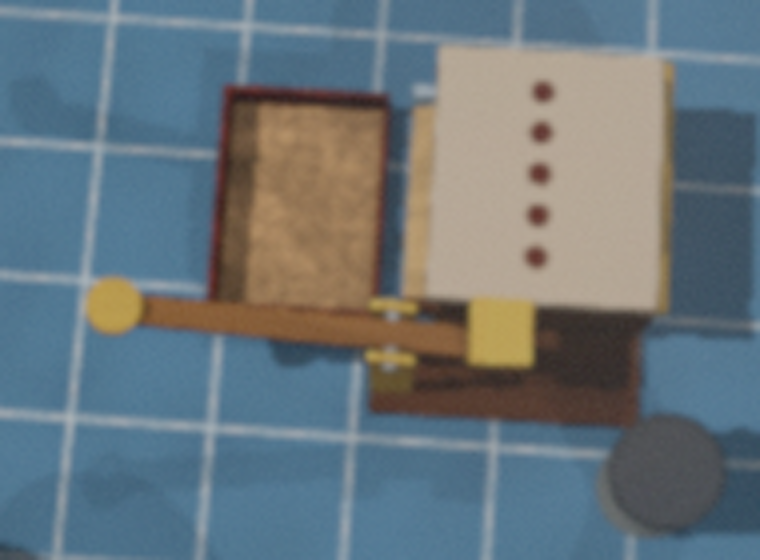

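```bash
cat >> h.py <<'E'
def onplane(d,uv,z0):
    K=np.array([[d['fx'],0,d['cx']],[0,d['fy'],d['cy']],[0,0,1]])
    p=cv2.undistortPoints(np.array(uv,float).reshape(-1,1,2),K,np.array(d['dist_coeffs'],float)).reshape(-1,2)
    R=cv2.Rodrigues(np.array(d['rvec'],float))[0];C=-R.T@np.array(d['tvec']).reshape(3)
    r=np.c_[p,np.ones(len(p))]@R; return (C+r*((z0-C[2])/r[:,2])[:,None])
E
python3 - <<'E'
from h import *
np.set_printoptions(precision=4,suppress=True)
d=load('t0');im=d['image'].astype(int)
m=np.zeros((480,640),np.uint8)
b=(im.min(-1)>110)&(im[...,0]-im[...,2]<70)&(im[...,0]>=im[...,2]); m[165:245,325:392]=b[165:245,325:392]
m=cv2.morphologyEx(cv2.morphologyEx(m,cv2.MORPH_CLOSE,np.ones((5,5))),cv2.MORPH_OPEN,np.ones((7,7)))
c=max(cv2.findContours(m,0,1)[0],key=cv2.contourArea)
P=onplane(d,c.reshape(-1,2),.133)[:,:2]
r=cv2.minAreaRect((P*1000).astype(np.float32));print(r,cv2.boxPoints(r))
def rng(x,y):
    q=im[y,x];return q
# pad
m=np.zeros((480,640),np.uint8);m[225:250,238:262]=((im[...,0]>130)&(im[...,2]<110)&(im[...,0]-im[...,2]>70))[225:250,238:262]
v,u=np.nonzero(m);print('pad',onplane(d,[[u.mean(),v.mean()]],.167))
# tray corners from crop (crop px/4 + (220,160))
cor=np.array([[228,88],[388,95],[377,308],[211,300]])/4+[220,160]
print('tray',onplane(d,cor,.036))
P=onplane(d,(np.array([[228,88],[211,300]])/4+[220,160]),.036);v=P[0]-P[1];print('yaw',np.arctan2(v[1],v[0]))
E
```

```text
((603.9231567382812, -117.36085510253906), (157.33338928222656, 173.24490356445312), 89.87126159667969) [[ 517.1241 -195.8327]
 [ 690.3687 -196.222 ]
 [ 690.7222  -38.889 ]
 [ 517.4777  -38.4997]]
pad [[0.4911 0.1464 0.167 ]]
tray [[ 0.6797  0.1047  0.036 ]
 [ 0.6821 -0.0098  0.036 ]
 [ 0.5268 -0.0128  0.036 ]
 [ 0.5246  0.1032  0.036 ]]
yaw 0.009807910239393522
```

```bash
cat >> h.py <<'E'
from scipy.spatial.transform import Rotation as Ro
def plan(target,yaw=None):
    "rows needed to bring TCP to target, tool y along hopper y (world angle yaw)"
    o=telemetry.get_obs();R=Ro.from_rotvec(o['tool_rot']);t=R.inv().apply(np.array(target)-o['tool_pos'])/.3
    a=np.zeros(3)
    if yaw is not None:
        z=np.array([0,0,-1.]);y=np.array([np.cos(yaw),np.sin(yaw),0]);G=Ro.from_matrix(np.c_[np.cross(y,z),y,z])
        a=(R.inv()*G).as_rotvec()/np.radians(30)
    print('turn',np.round(a,3),'shift',np.round(t,3),'pos',np.round(o['tool_pos'],4),'F',np.round(o['contact_force'],2),'t',o['t'])
E
python3 -c "
from h import *
plan([.604,.14,.23],np.pi/2+.01)"
```

```text
turn [-0.003 -0.001 -0.758] shift [-1.689 -0.89   0.002] pos [0.2355 0.5783 0.2302] F [0.36 0.71 0.72] t 0.1
```

```bash
python3 -m pendant '[0,0,-0.25,-0.17,-0.09,0,0, 0,0,-0.5,-0.34,-0.18,0,0, 0,0,-0.758,-0.5,-0.27,0,0, 0,0,-0.758,-0.68,-0.36,0,0, 0,0,-0.758,-0.84,-0.44,0,0, 0,0,-0.758,-0.84,-0.44,0,0, 0,0,-0.758,-0.84,-0.44,0,0]'; python3 -c "
from h import *
plan([.604,.14,.23],np.pi/2+.01)"
```

```text
t: 0.98
tool_pos: [0.4189, 0.3616, 0.2309]
tool_rot: [0.015, -3.14, -0.0]
contact_force: [0.7, 0.0, -0.4]
opening: 0.0001
grip_force: 0.0
turn [ 0.    -0.002 -0.   ] shift [-0.61  -0.745  0.002] pos [0.4189 0.3616 0.2309] F [ 0.73  0.02 -0.39] t 0.975
```

```bash
python3 -m pendant '[0,0,0,-0.12,-0.15,0,0, 0,0,0,-0.24,-0.3,0,0, 0,0,0,-0.37,-0.45,0,0, 0,0,0,-0.5,-0.6,0,0, 0,0,0,-0.61,-0.73,0,0, 0,0,0,-0.61,-0.73,0.1,0, 0,0,0,-0.61,-0.73,0.25,0, 0,0,0,-0.61,-0.73,0.4,0, 0,0,0,-0.61,-0.73,0.5,0, 0,0,0,-0.61,-0.73,0.5,0, 0,0,0,-0.61,-0.73,0.5,0]'; python3 -c "
from h import *
plan([.604,.14,.019],np.pi/2+.01)
snap('top','t1');snap('side','s1')
a=cv2.imread('pics/t1.png')[150:290,200:390];b=cv2.imread('pics/s1.png')[190:330,250:440]
cv2.imwrite('pics/c1.png',np.hstack([cv2.resize(a,None,fx=2.1,fy=2.1),cv2.resize(b,None,fx=2.1,fy=2.1)]))"
```

```text
t: 2.35
tool_pos: [0.6053, 0.1456, 0.0828]
tool_rot: [-0.018, 3.14, 0.0]
contact_force: [0.2, 0.2, 0.1]
opening: 0.0003
grip_force: 0.0
turn [0.001 0.004 0.003] shift [ 0.005 -0.019  0.213] pos [0.6053 0.1456 0.0828] F [0.22 0.18 0.13] t 2.35
```

View pics/c1.png

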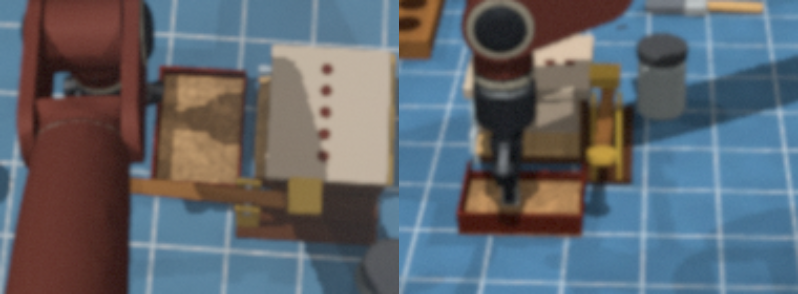

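```bash
python3 -c "
from h import *
np.set_printoptions(precision=4,suppress=True)
d=load('s1')
print(proj(d,[[.6053,.1456,.083],[.6053,.1456,.0],[.604,.106,.036],[.604,.106,.0],[.49,.148,.167]]))
w=cloud(load('s0'));print(w[288:304:2,310]);print(w[290,280:340:6])
"; python3 -c "
import cv2;b=cv2.imread('pics/s1.png');print()"
```

```text
[[302.5381 286.7127]
 [303.9945 311.1881]
 [305.3346 291.6989]
 [305.9188 302.0484]
 [346.2239 261.8487]]
[[0.5976 0.0512 0.0071]
 [0.5967 0.0605 0.0071]
 [0.5915 0.104  0.0338]
 [0.5916 0.1053 0.0279]
 [0.592  0.1043 0.0202]
 [0.5921 0.1062 0.0147]
 [0.5918 0.1104 0.0111]
 [0.5922 0.1099 0.0037]]
[[0.6777 0.0833 0.0221]
 [0.6648 0.0605 0.005 ]
 [0.6468 0.0659 0.0098]
 [0.6308 0.0596 0.0054]
 [0.6131 0.0649 0.01  ]
 [0.5967 0.0605 0.0071]
 [0.5801 0.0573 0.0052]
 [0.5638 0.0511 0.001 ]
 [0.5462 0.0574 0.0063]
 [0.5291 0.0596 0.0085]]
```

```bash
python3 -m pendant '[0,0,0,0,0,0.08,0, 0,0,0,0,0,0.16,0, 0,0,0,0,0,0.21,0, 0,0,0,0,0,0.21,0, 0,0,0,0,-0.02,0.21,0, 0,0,0,0,-0.04,0.21,0, 0,0,0,0,-0.06,0.21,0, 0,0,0,0,-0.08,0.21,0, 0,0,0,0,-0.1,0.21,0]'; python3 -m pendant '[0,0,0,0,-0.02,0,0, 0,0,0,0,-0.04,0,0, 0,0,0,0,-0.06,0,0]'; python3 -m pendant '[0,0,0,0,-0.01,0,0, 0,0,0,0,-0.02,0,0, 0,0,0,0,-0.02,0,0]'
```

```text
t: 3.58
tool_pos: [0.6052, 0.1142, 0.0188]
tool_rot: [-0.016, 3.141, 0.001]
contact_force: [0.3, 1.2, 1.7]
opening: 0.0004
grip_force: 0.9
t: 3.95
tool_pos: [0.6052, 0.096, 0.0184]
tool_rot: [-0.016, 3.141, 0.0]
contact_force: [-0.1, 2.2, 0.8]
opening: -0.0005
grip_force: 0.9
t: 4.32
tool_pos: [0.6048, 0.0899, 0.018]
tool_rot: [0.016, -3.141, 0.001]
contact_force: [-0.5, 0.0, 0.0]
opening: -0.0002
grip_force: 0.0
```

```bash
for i in 1 ; do python3 -m pendant '[0,0,0,0,-0.01,0,0, 0,0,0,0,-0.02,0,0, 0,0,0,0,-0.03,0,0]'|sed -n '2p;4p'; done; python3 -m pendant '[0,0,0,0,-0.01,0,0, 0,0,0,0,-0.02,0,0]'|sed -n '2p;4p'; python3 -c "
from h import *
snap('top','t2');snap('side','s2')"
```

```text
tool_pos: [0.6048, 0.0813, 0.018]
contact_force: [-0.2, 2.7, -0.3]
tool_pos: [0.6048, 0.0794, 0.0181]
contact_force: [-0.5, 21.5, -0.7]
```

Home contact felt (21.5 N at the expected place). Backing off, rising above the pad.

```bash
python3 -m pendant '[0,0,0,0,0.08,0,0, 0,0,0,0,0.22,0,0, 0,0,0,0,0.22,-0.15,0, 0,0,0,0,0.22,-0.35,0, 0,0,0,0,0.22,-0.55,0, 0,0,0,0,0.22,-0.72,0, 0,0,0,0,0.22,-0.72,0, 0,0,0,0,0.22,-0.72,0]'; python3 -c "
from h import *
snap('side','s3');plan([.491,.148,.19],np.pi/2+.01)
w=cloud(load('s3'))
np.set_printoptions(precision=4,suppress=True)
m=(w[...,2]>.014)&(w[...,2]<.034)&(w[...,1]>.04)&(w[...,1]<.12)&(w[...,0]>.54)&(w[...,0]<.67)
P=w[m];print(len(P),np.percentile(P[:,1],[10,50,75,90]))
cv2.imwrite('pics/c3.png',cv2.resize(cv2.imread('pics/s3.png')[190:320,250:410],None,fx=4,fy=4))"
```

```text
t: 6.05
tool_pos: [0.6043, 0.1409, 0.2337]
tool_rot: [0.015, -3.141, 0.001]
contact_force: [-0.3, -0.5, -0.5]
opening: 0.0001
grip_force: 0.0
turn [-0.001 -0.006 -0.   ] shift [0.375 0.027 0.142] pos [0.6037 0.1409 0.2324] F [-0.56  0.53 -0.74] t 6.1
269 [0.0616 0.0658 0.068  0.0698]
```

View pics/c3.png

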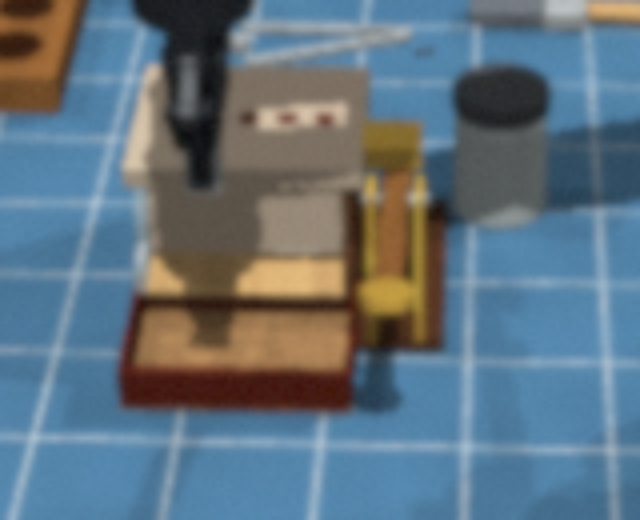

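The tray sits tight under the lip (top rim at row ~300, outer face y≈0.066). Pad at (385,295) in the crop. Moving over it.

```bash
python3 -m pendant '[0,0,0,0.15,0.01,0,0, 0,0,0,0.3,0.03,0,0, 0,0,0,0.375,0.032,0.05,0, 0,0,0,0.375,0.032,0.14,0, 0,0,0,0.375,0.032,0.16,0, 0,0,0,0.375,0.032,0.16,0]'; python3 -m pendant '[0,0,0,0,0,0.02,0, 0,0,0,0,0,0.04,0, 0,0,0,0,0,0.06,0, 0,0,0,0,0,0.08,0]'; python3 -c "
from h import *
plan([.491,.150,.086],np.pi/2+.01)"
```

```text
t: 6.85
tool_pos: [0.4914, 0.1496, 0.1849]
tool_rot: [0.016, -3.139, 0.001]
contact_force: [0.8, 0.6, 0.4]
opening: -0.0003
grip_force: 0.0
t: 7.35
tool_pos: [0.4925, 0.1504, 0.163]
tool_rot: [-0.016, 3.14, 0.003]
contact_force: [0.6, 3.4, 5.5]
opening: -0.0003
grip_force: 2.2
turn [0.003 0.002 0.   ] shift [ 0.005 -0.002  0.257] pos [0.4925 0.1504 0.163 ] F [0.56 3.41 5.46] t 7.35
```

```bash
python3 -m pendant '[0,0,0,0.003,0.003,0.02,0, 0,0,0,0.003,0.006,0.04,0, 0,0,0,0.003,0.01,0.06,0, 0,0,0,0.003,0.013,0.08,0, 0,0,0,0.003,0.015,0.1,0, 0,0,0,0.003,0.015,0.12,0, 0,0,0,0.003,0.015,0.14,0, 0,0,0,0.003,0.015,0.16,0, 0,0,0,0.003,0.014,0.18,0, 0,0,0,0.003,0.012,0.2,0, 0,0,0,0.003,0.01,0.22,0, 0,0,0,0.003,0.008,0.235,0]';python3 -m pendant '[0,0,0,0,0,0.01,0, 0,0,0,0,0,0.01,0]'; python3 -c "
from h import *
snap('side','s4')
cv2.imwrite('pics/c4.png',cv2.resize(cv2.imread('pics/s4.png')[190:320,250:410],None,fx=4,fy=4))"
```

```text
t: 8.85
tool_pos: [0.4914, 0.152, 0.0916]
tool_rot: [-0.016, 3.141, -0.0]
contact_force: [3.6, 0.6, 5.4]
opening: 0.0001
grip_force: 2.5
t: 9.1
tool_pos: [0.4906, 0.1518, 0.0882]
tool_rot: [0.016, -3.14, 0.001]
contact_force: [2.1, -1.2, 4.4]
opening: 0.0003
grip_force: 1.9
```

View pics/c4.png

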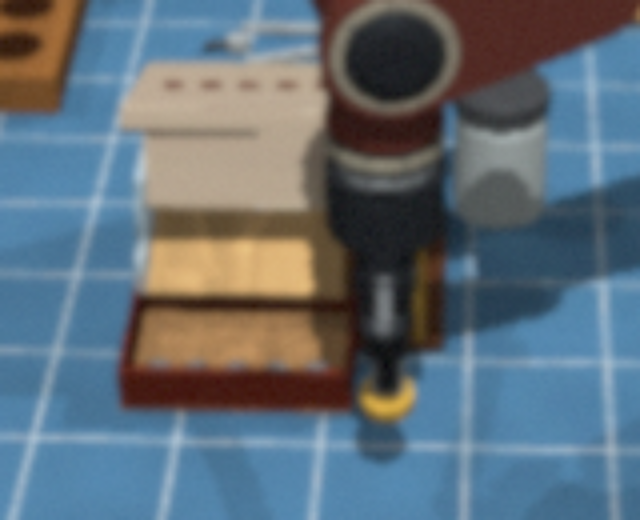

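Flap up, five stones visible in the tray at crop row 365, columns 158, 197, 238, 278, 317. Hold a moment, then release slowly.

```bash
python3 -m pendant '[0,0,0,0,0,0,0, 0,0,0,0,0,0,0, 0,0,0,0,0,0,0, 0,0,0,0,0.001,-0.01,0, 0,0,0,0,0.002,-0.02,0, 0,0,0,0,0.003,-0.03,0, 0,0,0,0,0.004,-0.04,0, 0,0,0,0,0.005,-0.05,0, 0,0,0,0,0.006,-0.06,0, 0,0,0,0,0.007,-0.07,0, 0,0,0,0,0.008,-0.08,0, 0,0,0,0,0.008,-0.09,0]';python3 -m pendant '[0,0,0,0,0,-0.01,0, 0,0,0,0,0,-0.02,0, 0,0,0,0,0,-0.03,0, 0,0,0,0,0,-0.04,0, 0,0,0,0,-0.001,-0.05,0, 0,0,0,0,-0.002,-0.06,0, 0,0,0,0,-0.004,-0.07,0, 0,0,0,0,-0.005,-0.08,0, 0,0,0,0,-0.007,-0.09,0]'; python3 -c "
from h import *
snap('side','s5')"
```

```text
t: 10.65
tool_pos: [0.491, 0.1546, 0.116]
tool_rot: [0.016, -3.141, 0.0]
contact_force: [-2.3, 0.3, 2.3]
opening: -0.0003
grip_force: 1.3
t: 11.78
tool_pos: [0.4914, 0.1527, 0.1433]
tool_rot: [-0.016, 3.141, 0.001]
contact_force: [-1.4, 2.0, 3.9]
opening: -0.0
grip_force: 1.7
```

```bash
python3 -m pendant '[0,0,0,0,-0.001,-0.006,0, 0,0,0,0,-0.002,-0.012,0, 0,0,0,0,-0.003,-0.018,0, 0,0,0,0,-0.004,-0.024,0, 0,0,0,0,-0.005,-0.03,0, 0,0,0,0,-0.006,-0.036,0, 0,0,0,0,-0.007,-0.041,0, 0,0,0,0,-0.008,-0.046,0, 0,0,0,0,-0.009,-0.05,0, 0,0,0,0,-0.01,-0.054,0, 0,0,0,0,-0.01,-0.058,0, 0,0,0,0,-0.01,-0.062,0]';python3 -m pendant '[0,0,0,0,0,-0.003,0, 0,0,0,0,0,-0.006,0, 0,0,0,0,0,-0.009,0, 0,0,0,0,0,-0.012,0, 0,0,0,0,0,-0.015,0, 0,0,0,0,0,-0.018,0, 0,0,0,0,0,-0.021,0, 0,0,0,0,0,-0.025,0, 0,0,0,0,0,-0.03,0]'; python3 -m pendant '[0,0,0,0,0,-0.01,0, 0,0,0,0,0,-0.08,0, 0,0,0,0,0,-0.2,0, 0,0,0,0,0.1,-0.3,0, 0,0,0,0,0.25,-0.3,0, 0,0,0,0,0.4,-0.3,0, 0,0,0,0,0.5,-0.3,0, 0,0,0,0,0.5,-0.3,0, 0,0,0,0,0.5,-0.3,0]'; python3 -c "
from h import *
snap('side','s6');snap('top','t6')
a=cv2.imread('pics/s6.png')[180:420,220:420];b=cv2.imread('pics/t6.png')[150:300,200:400]
cv2.imwrite('pics/c6.png',np.hstack([cv2.resize(a,(400,480),interpolation=2),cv2.resize(b,(400,480),interpolation=2)]))"
```

```text
t: 13.32
tool_pos: [0.4912, 0.1491, 0.1614]
tool_rot: [-0.016, 3.141, -0.002]
contact_force: [2.7, -0.7, 2.8]
opening: 0.0002
grip_force: 1.9
t: 14.45
tool_pos: [0.4905, 0.15, 0.1697]
tool_rot: [0.016, -3.14, -0.002]
contact_force: [-0.4, 0.7, 0.2]
opening: 0.0002
grip_force: 0.0
t: 15.58
tool_pos: [0.4895, 0.2991, 0.2603]
tool_rot: [0.016, -3.141, 0.001]
contact_force: [1.5, -0.2, -0.3]
opening: -0.0002
grip_force: 0.0
```

View pics/c6.png

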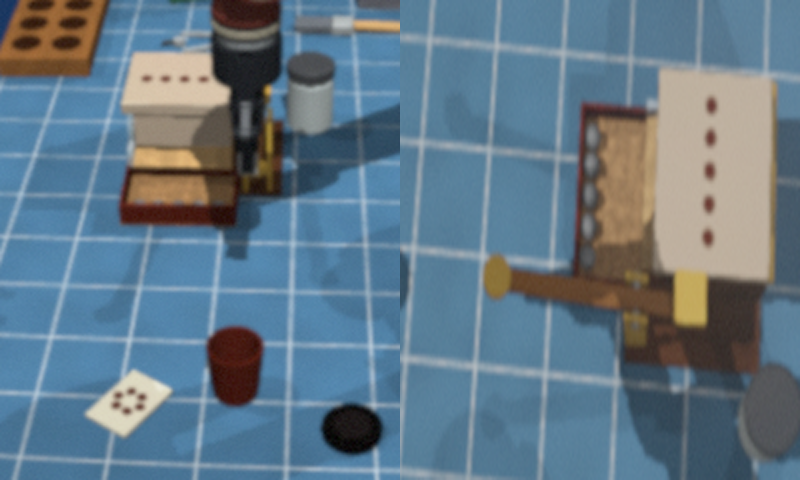

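The top view shows five stones along the tray's far wall (column ~590, rows 130–265). The flap is shut, the lever is back at rest, the tray is home and the bystanders haven't moved.

```bash
python3 -c "
from station import ctrl
print(ctrl.finish_job())"
```

```text
the job is handed in; nothing more can be done
None
```

The tray is home against the hopper, all five stones are in it, and I let the lever up slowly until the flap was shut; the job is handed in at about 16 s of the 51 s allowed, with no verdict returned.

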